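# Free the packed setting block and load it in the gauging nest

## Robot

A 6-joint arm with a two-finger parallel gripper is mounted at the origin on the work surface; the furniture and walls round the work are solid. World frame = base frame: x ahead of the robot, y to its left, z up, the work surface at z = 0. Lengths are in m, angles in rad, forces in N, time in s.
With the tool pointing down it reaches from about 0.4 to 0.825 m from the base axis. Payload 7 kg.
Tool frame: the origin (TCP) lies at the very end of the fingers, on their centre line; the grasp point (between the pads) lies 19 mm behind it; z points along the fingers, x is the direction in which the jaws open and shut, and the axes are right-handed (so a half turn about z gives the same grasp; the last joint's range is limited). The gripper opens to 88 mm and grips with 3 to 60 N. Pads are 19 mm wide; open, the fingers measure 130 mm over their backs; the gripper's body (78 mm by 193 mm) begins 47 mm behind the grasp point.
Start: joints at [1.04, 0.359, 0.012, 0, -1.224, -0.288], TCP at [0.493, 0.461, 0.227] pointing down, gripper open.
Joint ranges: [-3.07, 3.07], [-1.43, 2.12], [-1.02, 1.25], [-3.03, 1.67], [-3.05, -0], [-3.03, 3.03]. Speed limits (rad/s): [2.39, 2.39, 3.01, 3.14, 3.14, 3.14].

## Interface

Orientations are given as [roll, pitch, yaw] about the fixed x, y, z axes, in that order (R = Rz(yaw) Ry(pitch) Rx(roll)).
In Python, from station import telemetry, grab_frame, arm, regions_of, pinpoint gives the robot as it stands. The module is installed in compiled form; this text tells all that it offers.
- The arm moves only by the shell command python3 -m inch 'ROWS' [FORCE]. ROWS is text: rows parted by semicolons, each of 7 numbers parted by spaces: the opening, from 0 (shut) to 1 (fully open), then the shift along the world's x, y, z in cm, then the turn, a rotation vector about the world's x, y, z in degrees. A call has 1 to 12 rows; each row is the pose to reach, as a shift and turn from the pose measured when the call began; what a row does not reach only later rows make up. A row lasts 1/8 s, in which the tool goes at most 62.5 mm and 10.7 degrees, less where a joint would pass 70% of its speed; a pose out of reach is approached as far as the arm can. A call with a gripper value outside its range is refused whole. The fingers move at their own pace and stop on an object; FORCE is the grip in N (left out, the last holds). Time passes only in rows, so rows that repeat a pose let the fingers close. It gives the time, the measured TCP pose, the force and the opening at its end, in the units of the state.
- telemetry.get_state(): the state, without advancing time (a new reading comes with each control period).
- grab_frame(name): name is "scene" or "top" or "wrist"; returns a dict with "pixels" (480x640x3 uint8, red, green, blue), "fx", "fy", "cx", "cy" (pixels), "R" (3x3) and "t" (3): a world point X has camera coordinates R X + t. Camera axes: x right, y down, z forward; pixel columns grow to the right and rows downward; lengths in m; the calibration is good to about 2 mm. A picture is of the moment at which its call begins. There is no depth.
- arm.job_done(): hands the job in, once; it reports no verdict.
Trained networks look in the newest picture that a camera, given by its name, has taken for a name from the list of things; names that differ only in an ending like _2 or _b are one class to them, and where a whole thing is asked for, a point or a joint stands for the part that bears it (a point fixed in the world has none). Each returns a list of dicts, best first, with "p" (0 to 1); they miss things now and then, are a little off and sometimes report something else, mostly with a low value. They report only what shows in the picture. A call takes as long as a camera call. They do not tell look-alikes from the thing itself.
- regions_of(camera, name): "pixels" (480x640 bool, what is visible of it) and "bbox" ([left, top, right, bottom] in pixels, round what is visible of it).
- pinpoint(camera, name): "location" ([column, row] in pixels: a listed point, or the origin of a listed thing).
The state is a dict: "t": time; "q": joint angles; "qd": joint speeds; "joint_efforts": joint torques, N m; "eef_pos": TCP position; "ee_rot": TCP orientation; "force": force on the tool from outside, world axes, zero at the start; "moment": the same for the moment, N m; "width": finger opening in m.
Only numpy, scipy, OpenCV 4.12 (cv2) and the standard library are available. Lean on these libraries where they do the work, as an engineer would, in place of code of your own. Each camera call takes 0.05 s, during which the arm holds its last target. There are 200 camera calls.

## Task

The blue setting block is packed tight against steel bars in the rack. Nudge its neighbours aside to make finger room, lift it out, set it down on the bare worktop and let go of it, then pick it up again by its two end faces and lower it gently and fully into the green-cheeked gauging nest. Let the bars and the red block slide but do not lift or tip them; they stay on the rack plate, and everything else on the bench stays where it is.

Things in the scene. Friction and masses are not known exactly. Their poses are not given: they have to be found in the camera images.
- blue_block: blue block to be moved, 60 (x) x 46 (y) x 40 mm high, 0.17 to 0.34 kg; same either way round. Origin at the centre of its underside, z up. Its end faces are across x, 60 mm apart. At first one end face is 1 to 3 mm from the rack's back rail. It stands either between the two bars or at the right end of the row, with bar_right on its left and its right side free.
- red_block: red block of the same size and frame, in the other of the two block places. It may be slid but not lifted; it stays on the rack plate.
- bar_left: dark steel bar, the left of two (left = rack +y), 124 (its x) x 30 (its y) x 40 mm high, 0.36 to 0.6 kg, loose. Origin at the centre of its underside, x along its length (rack x). It reaches some 78 mm further forward (rack -x) than the blocks; its side can be pushed there. It may be slid but not lifted.
- bar_right: dark steel bar, the right of two (left = rack +y), 124 (its x) x 30 (its y) x 40 mm high, 0.36 to 0.6 kg, loose. Origin at the centre of its underside, x along its length (rack x). It reaches some 78 mm further forward (rack -x) than the blocks; its side can be pushed there. It may be slid but not lifted.
- rack: fixed rack: steel plate 6 mm thick, x -85 to +70 mm, y -115 to +115 mm from its origin (on its underside); the parts stand on it. Grey back rail along y at its +x side: inner face at x = +58 mm, top 46 mm over the worktop. Open at the front (-x) and both ends, no stops. Row from +y: bar_left, block, bar_right, block, about 0.5 mm apart. In front of the blocks is room for fingertips.
- nest: fixed gauging nest, aluminium base 96 x 96 x 8 mm, open-topped pocket 65 (x) x 51 (y) mm at its middle. Green cheeks 12 mm thick, 77 mm long, 38 mm high over the pocket floor at its +y and -y sides (no finger room); lips only 10 mm high, 6 mm thick at its +x and -x ends. Origin: centre of its underside. The block goes in with its x along the nest's x, either way round.
- nest_floor (a point): centre of the nest's pocket floor, 8 mm over the worktop; axes as the nest's.
- cable_plate (a point): centre of a black cable plate on the worktop, 85 mm square, 10 mm high; thick cables rise from it towards the robot. Do not set down on it. Bare worktop, the easiest place to set down: 60 to 180 mm to its left (+y).
- tester_corner (a point): far left corner of the thread tester's deck, 180 mm over the worktop; the deck reaches from it towards the robot and, in front of the rack, to the right (-y). Keep the hand out from under it.
- oil_bottle: standing bottle with red nozzle, 54 mm across, 140 mm high; origin under its centre. Leave alone.
- plug_gauge: plug gauge lying flat, 98 mm long along its y, 19 mm wide, 16 mm high; origin under its centre. Leave alone.
- ring_gauge: steel ring gauge lying flat, 45 mm across, 14 mm high; origin under its centre. Leave alone.
Things that resemble listed ones, but are neither listed nor needed, are in the scene too. Of the things shaped like the blue_block, the blue one is meant.

How it is judged:
By the outcome, as a careful person would: the job done as asked, in the order asked, and still so for the second after the job is handed in, with the robot touching nothing.
It also fails if it takes over 72 s, if anything falls off the work surface, if the arm or the gripper's body presses on something with over 40 N, if the wrist force passes 120 N, or if a joint passes its speed limit or range.

## Working session

There is one attempt and no reset: what is moved stays moved. The work goes in short steps, Python scripts to look and compute and a shell command to move; the robot and the scene stay as the last step left them, time stands still between calls to the robot, and variables do not carry over. Pictures are saved under pics/ and viewed, about 8 in all and at most 12, crops included, and the job is handed in when it is done.

```bash
mkdir -p pics
cat > h.py <<'E'
import numpy as np, cv2
from station import telemetry, grab_frame, arm, regions_of, pinpoint
def save(f,name,crop=None,scale=1):
    im=cv2.cvtColor(f["pixels"],cv2.COLOR_RGB2BGR)
    if crop: l,t,r,b=crop; im=im[t:b,l:r]
    if scale!=1: im=cv2.resize(im,None,fx=scale,fy=scale,interpolation=cv2.INTER_CUBIC)
    cv2.imwrite("pics/"+name,im)
def ray(f,px,z):
    d=np.array(f["R"]).T@np.array([(px[0]-f["cx"])/f["fx"],(px[1]-f["cy"])/f["fy"],1])
    o=-np.array(f["R"]).T@np.array(f["t"])
    return o+d*(z-o[2])/d[2]
def proj(f,X):
    c=np.array(f["R"])@np.array(X)+np.array(f["t"])
    return np.array([f["cx"]+f["fx"]*c[0]/c[2],f["cy"]+f["fy"]*c[1]/c[2]])
E
python3 - <<'E'
from h import *
np.set_printoptions(precision=3,suppress=True)
print(telemetry.get_state())
Z=dict(blue_block=.006,red_block=.006,bar_left=.006,bar_right=.006,rack=0,nest=0,nest_floor=.008,cable_plate=.01,tester_corner=.18,oil_bottle=0,plug_gauge=0,ring_gauge=0)
for c in ("top","scene"):
    f=grab_frame(c); save(f,c+"0.png"); print(c,-np.array(f["R"]).T@np.array(f["t"]),f["fx"])
    for n,z in Z.items():
        for p in pinpoint(c,n)[:3]: print(n,np.array(p["location"]).round(1),round(p["p"],2),ray(f,p["location"],z).round(3))
E
```

```text
{'t': 0.0, 'q': array([ 1.04 ,  0.359,  0.011, -0.   , -1.224, -0.288]), 'qd': array([ 0.   , -0.001, -0.002, -0.   , -0.001, -0.001]), 'joint_efforts': array([  0.   , -58.272,  29.306,   6.997,   0.007,  -0.   ]), 'eef_pos': array([0.493, 0.461, 0.226]), 'ee_rot': array([-3.141, -0.002, -2.39 ]), 'force': array([-0.356, -0.263, -0.89 ]), 'moment': array([-0.045, -0.023, -0.012]), 'width': 0.08745390452118346}
top [ 0.4   -0.001  1.128] 538.543959646029
blue_block [463.6 205.2] 0.97 [ 0.587 -0.313  0.006]
blue_block [322.6 202.3] 0.96 [ 0.591 -0.015  0.006]
red_block [414.9 211.6] 0.7 [ 0.573 -0.21   0.006]
red_block [359.9 194.8] 0.6 [ 0.607 -0.094  0.006]
bar_left [307.9 220.9] 0.56 [0.551 0.016 0.006]
bar_right [344.9 216.9] 0.7 [ 0.56  -0.062  0.006]
rack [334.1 210.8] 0.64 [ 0.574 -0.04   0.   ]
nest [189.4 230.3] 0.64 [0.529 0.265 0.   ]
nest_floor [188.3 230.5] 0.71 [0.528 0.265 0.008]
cable_plate [252.1 265.2] 0.78 [0.457 0.13  0.01 ]
cable_plate [321.  200.8] 0.7 [ 0.593 -0.012  0.01 ]
tester_corner [304.1 270.8] 0.63 [0.439 0.019 0.18 ]
tester_corner [359.4 197.1] 0.19 [ 0
[... 390 characters left out ...]
ck [344.  287.4] 0.22 [ 0.567 -0.06   0.006]
red_block [360.9 295.9] 0.84 [ 0.604 -0.082  0.006]
bar_left [334.9 260.2] 0.86 [0.543 0.022 0.006]
bar_right [342.4 284.9] 0.68 [ 0.563 -0.053  0.006]
rack [347.9 283.1] 0.79 [ 0.575 -0.041 -0.   ]
rack [365.4 298.5] 0.56 [ 0.614 -0.084  0.   ]
nest [333.8 195.5] 0.59 [0.528 0.271 0.   ]
cable_plate [345.3 288.8] 0.67 [ 0.57  -0.068  0.01 ]
tester_corner [287.1 200.8] 0.79 [0.441 0.012 0.18 ]
oil_bottle [396.  339.2] 0.88 [ 0.675 -0.187  0.   ]
plug_gauge [343.2 343. ] 0.86 [ 0.571 -0.204  0.   ]
plug_gauge [286.1 200.4] 0.28 [0.405 0.24  0.   ]
plug_gauge [342.7 290. ] 0.23 [ 0.564 -0.063  0.   ]
ring_gauge [252.9 202.7] 0.62 [0.321 0.224 0.   ]
```

View pics/top0.png

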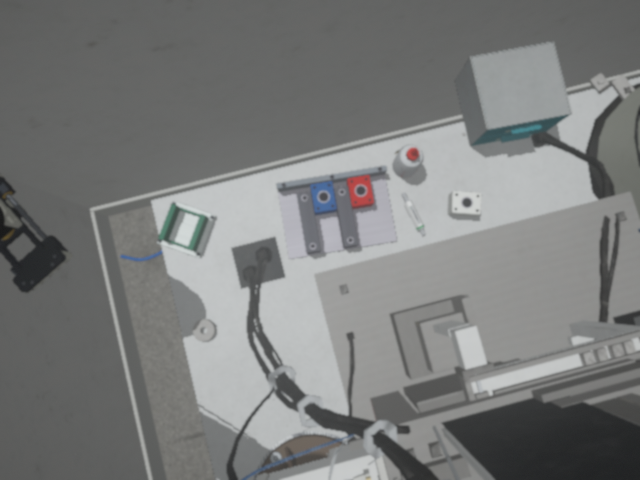

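View pics/scene0.png

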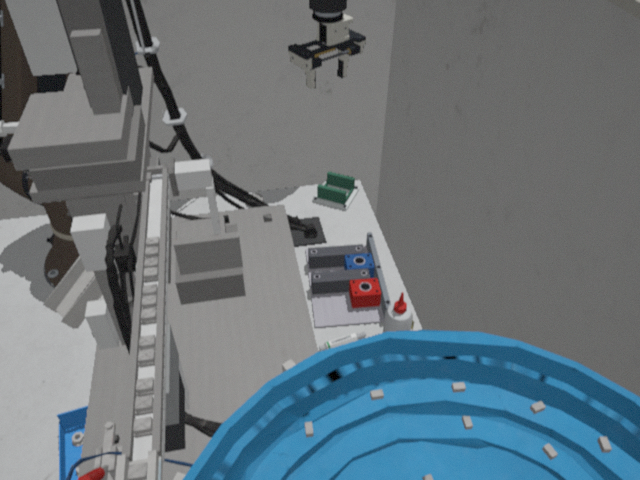

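Top view: blue block at (322,197) between the bars, red at (360,191) at the right end, nest at (187,230), cable plate (258,262), white look-alike with a hole (465,205). Scene view agrees: blue (358,262), red (365,292). The blue one at (322,197) is meant. I'm moving over it for a close wrist view.

```bash
python3 -m inch '1 0 -5 7 0 0 8; 1 1 -11 8 0 0 16; 1 2 -17 8 0 0 24; 1 3 -23 8 0 0 32; 1 3 -29 8 0 0 40; 1 3 -35 8 0 0 48; 1 3 -41 8 0 0 56; 1 3 -46 8 0 0 56; 1 3 -46 8 0 0 56; 1 3 -46 8 0 0 56'
python3 - <<'E'
from h import *
np.set_printoptions(precision=3,suppress=True)
f=grab_frame("wrist"); save(f,"w1.png"); print(f["R"],f["t"],f["fx"],-np.array(f["R"]).T@np.array(f["t"]))
for n in("blue_block","bar_left","bar_right","red_block","rack"):
    for p in pinpoint("wrist",n)[:2]: print(n,np.array(p["location"]).round(1),round(p["p"],2),ray(f,p["location"],0 if n=="rack" else .006))
E
```

```text
t: 2.55
eef_pos: [0.523, 0.0009, 0.3067]
ee_rot: [-3.141, 0.0, -1.413]
force: [0.8, -0.2, 0.3]
width: 0.0874
[[ 0.158 -0.987 -0.001]
 [-0.945 -0.151  0.29 ]
 [-0.286 -0.045 -0.957]] [-0.082  0.434  0.617] 382.44034619064354 [0.599 0.013 0.465]
blue_block [577.7 182.1] 0.95 [ 0.593 -0.305  0.006]
blue_block [340.1 140.9] 0.59 [ 0.595 -0.017  0.006]
bar_right [372.2 181.1] 0.84 [ 0.556 -0.062  0.006]
bar_right [205.8 233.7] 0.17 [0.46  0.128 0.006]
red_block [407.4 141.6] 0.96 [ 0.607 -0.094  0.006]
red_block [342.7 140.9] 0.72 [ 0.595 -0.02   0.006]
rack [361.9 160.8] 0.88 [ 0.577 -0.047  0.   ]
```

View pics/w1.png

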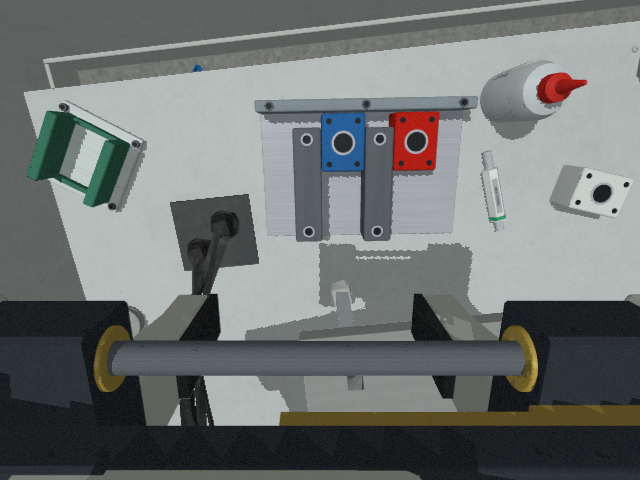

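Wrist view: blue (342,141) between the bars, red (415,140) right; the bars' back ends stand ~14 mm short of the blocks, so a finger just in front of blue pushes near their centres. Nest at (90,155). I'll measure by colour.

```bash
cat >> h.py <<'E'
def rect(f,mask,z):
    n,l,s,c=cv2.connectedComponentsWithStats(mask.astype(np.uint8)); k=1+np.argmax(s[1:,4])
    ys,xs=np.nonzero(l==k); P=np.array([ray(f,(x,y),z)[:2] for x,y in zip(xs,ys)])
    return P,cv2.minAreaRect((P*1000).astype(np.float32))
def hsv(f): return cv2.cvtColor(f["pixels"],cv2.COLOR_RGB2HSV).astype(int)
E
python3 - <<'E'
from h import *
np.set_printoptions(precision=3,suppress=True)
f=grab_frame("wrist"); h=hsv(f); box=np.zeros((480,640),bool); box[90:260,240:480]=1
b=(h[...,0]>95)&(h[...,0]<125)&(h[...,1]>130)&box
r=((h[...,0]<8)|(h[...,0]>172))&(h[...,1]>130)&box
for n,m in(("blue",b),("red",r)): print(n,rect(f,cv2.morphologyEx(m.astype(np.uint8),cv2.MORPH_CLOSE,np.ones((3,3))),.046)[1])
print("hsv bar",h[200,308],h[200,377],"plate",h[200,345],"rail",h[104,300])
for n in("bar_left","bar_right"):
    for p in regions_of("wrist",n)[:2]: print(n,p["p"],p["bbox"],rect(f,p["pixels"],.046)[1])
bar=(h[...,2]<125)&(h[...,1]<60)&box
bar[:115]=0
n,l,s,c=cv2.connectedComponentsWithStats(bar.astype(np.uint8))
for k in range(1,n):
    if s[k,4]>800: print(s[k],rect(f,l==k,.046)[1])
# nest
g=(h[...,0]>60)&(h[...,0]<95)&(h[...,1]>80)
n,l,s,c=cv2.connectedComponentsWithStats(g.astype(np.uint8))
for k in range(1,n):
    if s[k,4]>300: print("green",s[k],rect(f,l==k,.046)[1])
for n,z in(("nest",0),("nest_floor",.008)):
  for p in pinpoint("wrist",n)[:2]: print(n,p["p"],p["location"],ray(f,p["location"],z))
E
```

```text
blue ((594.1990356445312, -16.99211883544922), (59.18276596069336, 46.108001708984375), 9.525450706481934)
red ((606.9978637695312, -89.25379180908203), (59.19084548950195, 51.79984664916992), 9.707245826721191)
hsv bar [100  24  96] [111  25 101] plate [111  15 174] rail [ 98  31 148]
bar_left 0.93 [293.0, 127.5, 322.0, 246.7] ((541.7741088867188, 12.34199333190918), (124.06434631347656, 31.209808349609375), 10.274036407470703)
bar_right 0.86 [361.1, 127.9, 394.0, 238.1] ((555.5172119140625, -60.96903610229492), (123.62773132324219, 34.48472595214844), 10.445541381835938)
bar_right 0.2 [28.5, 98.9, 144.0, 213.8] ((534.7801513671875, 252.72640991210938), (101.95652770996094, 96.2264404296875), 71.33686065673828)
[ 294  115  141  127 7082] ((558.541748046875, -45.67779541015625), (134.75660705566406, 150.70599365234375), 9.956610679626465)
[240 194  20  66 963] ((486.41357421875, 72.99446105957031), (75.18212127685547, 21.940189361572266), 9.244759559631348)
[ 319  243  153   17 1687] ((485.7582092285156, -97.14906311035156), (19.220731735229492, 175.22576904296875), 9.244577407836914)
green [  27  110  103   96 4229] ((531.7188720703125, 260.386474609375), (88.16748046875, 84.40357208251953), 71.25716400146484)
nest 0.74 [93.5, 154.1] [0.533 0.269 0.   ]
nest_floor 0.84 [92.2, 154.9] [0.533 0.266 0.008]
nest_floor 0.74 [129.3, 319.1] [0.327 0.219 0.008]
```

```bash
python3 -m inch '0.57 1 0.6 -5 0 0 0.8; 0.57 2 1.2 -10 0 0 0.8; 0.57 2 1.2 -15 0 0 0.8; 0.57 2 1.2 -19 0 0 0.8; 0.57 2 1.2 -22 0 0 0.8; 0.57 2 1.2 -23.5 0 0 0.8; 0.57 2 1.2 -23.5 0 0 0.8; 0.57 2 1.2 -23.5 0 0 0.8'
python3 - <<'E'
from h import *
f=grab_frame("wrist"); save(f,"w2.png"); print(proj(f,telemetry.get_state()["eef_pos"]))
E
```

```text
t: 4.1
eef_pos: [0.5439, 0.0136, 0.0728]
ee_rot: [-3.14, 0.0, -1.397]
force: [-0.3, 0.5, 0.7]
width: 0.05
[314.96811422 310.21371141]
```

View pics/w2.png

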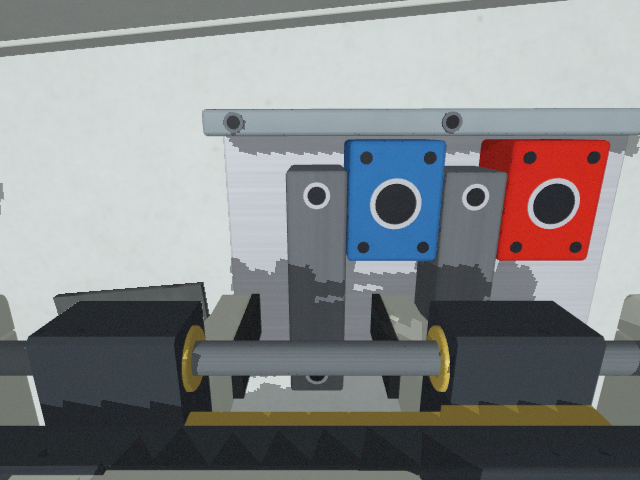

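The fingers straddle bar_left evenly (bar columns 288–345, finger faces at 260 and 372). Descend and push left.

```bash
python3 -m inch '0.57 0 0 -2 0 0 0; 0.57 0 0 -4 0 0 0; 0.57 0 0 -5.5 0 0 0; 0.57 0 0 -5.7 0 0 0; 0.57 -0.15 0.9 -5.7 0 0 0;0.57 -0.22 1.3 -5.7 0 0 0'
python3 -m inch '0.57 -0.07 0.4 0 0 0 0; 0.57 -0.14 0.8 0 0 0 0; 0.57 -0.2 1.2 0 0 0 0; 0.57 -0.27 1.6 0 0 0 0; 0.57 -0.34 2 0 0 0 0; 0.57 -0.4 2.3 0 0 0 0; 0.57 -0.43 2.5 0 0 0 0; 0.57 -0.43 2.5 0 0 0 0; 0.57 -0.25 1.5 0 0 0 0; 0.57 -0.25 1.5 0 0 0 0; 0.57 -0.25 1.5 3 0 0 0; 0.57 -0.25 1.5 6 0 0 0'
```

```text
t: 4.9
eef_pos: [0.542, 0.0272, 0.0165]
ee_rot: [-3.139, 0.0, -1.397]
force: [1.3, -2.9, -1.6]
width: 0.0499
t: 6.4
eef_pos: [0.5394, 0.0418, 0.077]
ee_rot: [-3.139, -0.0, -1.398]
force: [0.7, 0.8, 0.9]
width: 0.0497
```

```bash
python3 -m inch '0.57 0.5 -3 0.5 0 0 0; 0.57 1.2 -7 0.5 0 0 0; 0.57 1.85 -10.4 0 0 0 0; 0.57 1.85 -10.4 0 0 0 0; 0.57 1.85 -10.4 -3 0 0 0; 0.57 1.85 -10.4 -5.5 0 0 0; 0.57 1.85 -10.4 -6 0 0 0; 0.57 1.85 -10.4 -6 0 0 0;0.57 1.98 -11.2 -6 0 0 0; 0.57 2.05 -11.6 -6 0 0 0'
python3 -m inch '0.57 0.07 -0.4 0 0 0 0; 0.57 0.14 -0.8 0 0 0 0; 0.57 0.2 -1.2 0 0 0 0; 0.57 0.27 -1.6 0 0 0 0; 0.57 0.34 -2 0 0 0 0; 0.57 0.4 -2.3 0 0 0 0; 0.57 0.43 -2.5 0 0 0 0; 0.57 0.43 -2.5 0 0 0 0; 0.57 0.25 -1.5 0 0 0 0; 0.57 0.25 -1.5 0 0 0 0; 0.57 0.25 -1.5 3 0 0 0; 0.57 0.25 -1.5 6 0 0 0'
python3 -m inch '0.8 0.8 1.5 6 0 0 0; 0.8 1.2 3 11 0 0 0; 0.8 1.2 5 13 0 0 0; 0.8 1.2 6 13 0 0 0; 0.8 1.2 6 13 0 0 0'
python3 - <<'E'
from h import *
f=grab_frame("wrist"); save(f,"w3.png"); h=hsv(f)
b=(h[...,0]>95)&(h[...,0]<125)&(h[...,1]>130)
print(rect(f,cv2.morphologyEx(b.astype(np.uint8),cv2.MORPH_CLOSE,np.ones((3,3))),.046)[1])
for n in("bar_left","bar_right","red_block"):
    for p in regions_of("wrist",n)[:2]: print(n,p["p"],p["bbox"],rect(f,p["pixels"],.046)[1])
print(telemetry.get_state()["eef_pos"])
E
```

```text
t: 7.65
eef_pos: [0.5606, -0.074, 0.018]
ee_rot: [-3.137, 0.0, -1.398]
force: [-2.9, 8.8, 4.6]
width: 0.0499
t: 9.15
eef_pos: [0.5629, -0.0892, 0.0785]
ee_rot: [-3.138, 0.0, -1.397]
force: [1.1, -0.1, -1.2]
width: 0.0499
t: 9.78
eef_pos: [0.5743, -0.0288, 0.2074]
ee_rot: [-3.14, 0.0, -1.397]
force: [0.3, -0.5, -0.2]
width: 0.07
((595.4942016601562, -17.09992027282715), (60.153812408447266, 45.05401611328125), 10.052743911743164)
bar_left 0.86 [204.4, 180.1, 256.4, 318.7] ((540.0155639648438, 38.83412551879883), (127.40129852294922, 37.76626205444336), 11.089803695678711)
bar_right 0.81 [359.4, 178.5, 399.6, 319.2] ((562.2854614257812, -87.7733154296875), (127.59675598144531, 33.45928192138672), 11.975006103515625)
red_block 0.57 [396.4, 165.3, 457.1, 237.9] ((613.8245849609375, -114.73835754394531), (61.26409912109375, 52.0308723449707), 13.396568298339844)
[ 0.5744007  -0.02978022  0.20729016]
```

View pics/w3.png

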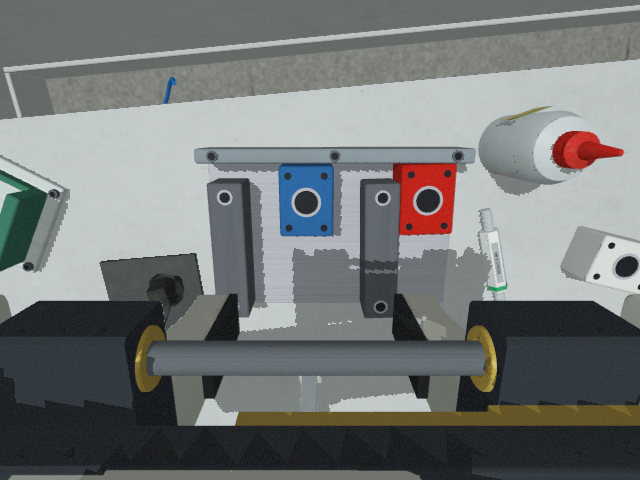

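Finger room is now about 25 mm on each side of blue (columns 250–280 and 333–361), bars still on the plate. Go down over blue.

```bash
python3 -m inch '0.6 1 0.6 -4 0 0 0; 0.6 2.06 1.22 -9 0 0 0; 0.6 2.06 1.22 -13 0 0 0; 0.6 2.06 1.22 -14 0 0 0; 0.6 2.06 1.22 -14 0 0 0; 0.6 2.06 1.22 -14 0 0 0; 0.6 2.06 1.22 -14 0 0 0'
python3 - <<'E'
from h import *
f=grab_frame("wrist"); save(f,"w4.png"); h=hsv(f)
b=(h[...,0]>95)&(h[...,0]<125)&(h[...,1]>130)
print(rect(f,cv2.morphologyEx(b.astype(np.uint8),cv2.MORPH_CLOSE,np.ones((3,3))),.046)[1])
s=telemetry.get_state();print(s["eef_pos"],s["ee_rot"],s["width"])
E
```

```text
t: 10.85
eef_pos: [0.5959, -0.0174, 0.069]
ee_rot: [-3.138, 0.0, -1.398]
force: [-0.4, -0.3, -0.7]
width: 0.0522
((596.7172241210938, -16.872133255004883), (58.985595703125, 45.163570404052734), 9.99411392211914)
[ 0.59569405 -0.01743359  0.06872148] [-3.13818039e+00  1.06736839e-04 -1.39778977e+00] 0.052633749572518
```

View pics/w4.png

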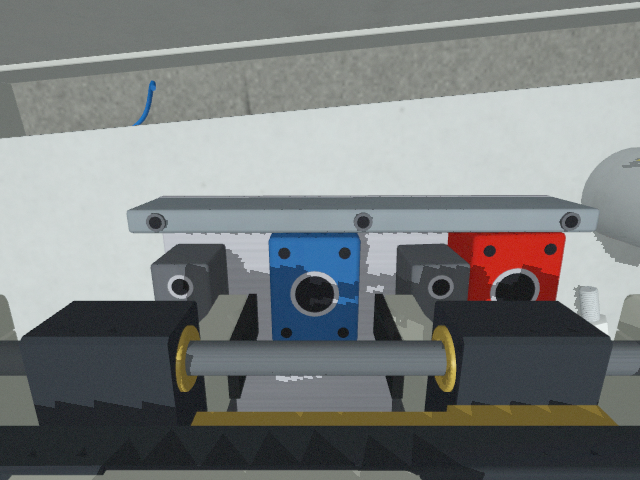

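The block is centred between the fingers (edges 270–359, finger faces 256 and 374), and both finger slots are clear.

```bash
python3 -m inch '0.62 0 0 -1.5 0 0 0; 0.62 0 0 -3 0 0 0; 0.62 0 0 -4.5 0 0 0; 0.62 0 0 -5.6 0 0 0; 0.62 0 0 -5.6 0 0 0'
python3 -m inch '0.4 0 0 0 0 0 0; 0.4 0 0 0 0 0 0; 0.4 0 0 0 0 0 0; 0.4 0 0 0 0 0 0; 0.4 0 0 0 0 0 0; 0.4 0 0 0.3 0 0 0; 0.4 0 0 0.6 0 0 0' 30
```

```text
t: 11.52
eef_pos: [0.5949, -0.0177, 0.0112]
ee_rot: [-3.141, -0.0, -1.398]
force: [-0.6, 0.1, 0.0]
width: 0.0543
t: 12.4
eef_pos: [0.595, -0.0176, 0.0175]
ee_rot: [-3.141, -0.0, -1.398]
force: [-0.0, 0.5, -1.1]
width: 0.0461
```

```bash
python3 -m inch '0.4 0 0 1.5 0 0 0; 0.4 0 0 3.5 0 0 0; 0.4 0 0 6 0 0 0; 0.4 0 0 9 0 0 0; 0.4 0 3 10 0 0 -5; 0.4 0.2 7 10 0 0 -12; 0.4 0.5 11 10 0 0 -19; 0.4 0.5 14 10 0 0 -26; 0.4 0.5 16.2 10 0 0 -28.6; 0.4 0.5 16.2 10 0 0 -28.6; 0.4 0.5 16.2 10 0 0 -28.6'
python3 - <<'E'
from h import *
f=grab_frame("wrist"); save(f,"w5.png"); h=hsv(f)
for n,z in(("nest",0),("nest_floor",.008)):
  for p in pinpoint("wrist",n)[:2]: print(n,p["p"],p["location"],ray(f,p["location"],z))
s=telemetry.get_state();print(s["eef_pos"],s["ee_rot"],s["width"])
E
```

```text
t: 13.78
eef_pos: [0.5999, 0.1441, 0.1181]
ee_rot: [-3.14, 0.0, -1.896]
force: [-0.3, 0.7, -1.3]
width: 0.0457
nest_floor 0.72 [317.2, 307.2] [0.55090575 0.15832958 0.008     ]
[0.59994868 0.14357972 0.11782304] [-3.14050821e+00 -7.71968773e-05 -1.89742857e+00] 0.04521627698189171
```

View pics/w5.png

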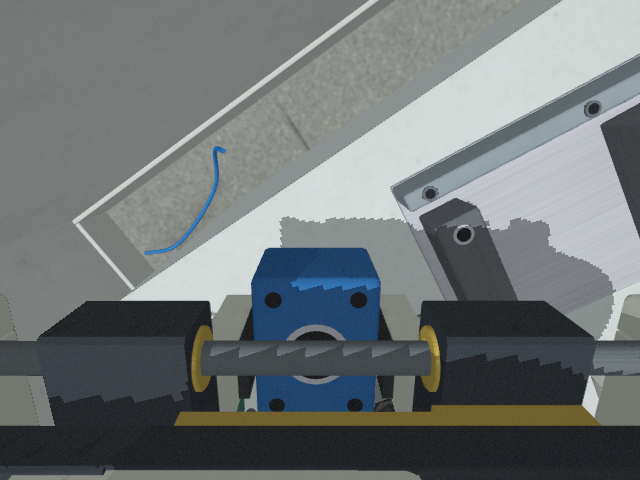

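Block held squarely; below it bare worktop, rack edge well right (column ≥390). Lower and release.

```bash
python3 -m inch '0.4 0 0 -4 0 0 0; 0.4 0 0 -8 0 0 0; 0.4 0 0 -10 0 0 0; 0.4 0 0 -10.8 0 0 0; 0.4 0 0 -11.1 0 0 0; 0.4 0 0 -11.25 0 0 0; 0.4 0 0 -11.25 0 0 0'
python3 -m inch '0.52 0 0 0 0 0 0; 0.62 0 0 0 0 0 0; 0.62 0 0 0 0 0 0; 0.62 0 0 0 0 0 0;0.62 0 0 3 0 0 0; 0.62 0 0 7 0 0 0; 0.62 -2 0 13 0 0 0; 0.62 -5 2 19 0 0 0; 0.62 -8 4 24 0 0 10; 0.62 -10 5 26 0 0 20; 0.62 -10 5 26 0 0 28; 0.62 -10 5 26 0 0 28'
python3 - <<'E'
from h import *
f=grab_frame("wrist"); save(f,"w6.png"); h=hsv(f)
for n,z in(("nest",0),("nest_floor",.008)):
  for p in pinpoint("wrist",n)[:2]: print(n,p["p"],p["location"],ray(f,p["location"],z))
b=(h[...,0]>95)&(h[...,0]<125)&(h[...,1]>130)
print(rect(f,cv2.morphologyEx(b.astype(np.uint8),cv2.MORPH_CLOSE,np.ones((3,3))),.040)[1])
s=telemetry.get_state();print(s["eef_pos"],s["ee_rot"],s["width"], -np.array(f["R"]).T@np.array(f["t"]))
E
```

```text
t: 14.8
eef_pos: [0.6004, 0.1438, 0.0061]
ee_rot: [-3.14, 0.001, -1.897]
force: [0.6, -0.4, -0.8]
width: 0.0458
t: 16.3
eef_pos: [0.5001, 0.194, 0.2666]
ee_rot: [-3.139, 0.002, -1.409]
force: [0.5, 1.1, -0.7]
width: 0.0546
nest_floor 0.65 [251.4, 166.5] [0.53172321 0.26895885 0.008     ]
((599.7816162109375, 145.1984100341797), (47.222164154052734, 59.913875579833984), 71.37649536132812)
[0.5003478  0.19347693 0.26551592] [-3.14063362e+00  3.10107915e-04 -1.41194152e+00] 0.05433641717858706 [0.57611294 0.20597305 0.42542642]
```

View pics/w6.png

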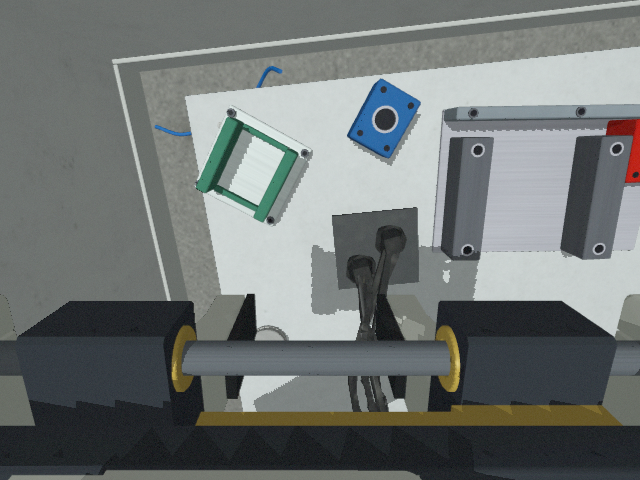

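Blue block released on bare worktop at (384,120), nest clear at (255,165), nothing else disturbed. Fit the nest by its green silhouette.

```bash
cat > nf.py <<'E'
from h import *
from scipy.optimize import minimize
def box(x0,x1,y0,y1,z0,z1): return np.array([[x,y,z] for x in(x0,x1) for y in(y0,y1) for z in(z0,z1)])
B=[box(-.0385,.0385,s*.0255,s*.0375,.008,.046) for s in(1,-1)]+[box(s*.0325,s*.0385,-.0255,.0255,.008,.018) for s in(1,-1)]
S=8
def render(f,p):
    c,s=np.cos(p[2]),np.sin(p[2]); R=np.array([[c,-s,0],[s,c,0],[0,0,1]]); im=np.zeros((480,640),np.uint8)
    for b in B:
        P=np.array([proj(f,R@v+[p[0],p[1],0]) for v in b])
        cv2.fillConvexPoly(im,cv2.convexHull(np.round(P*2**S).astype(np.int32)),255,shift=S,lineType=cv2.LINE_AA)
    return im/255.
def green(f):
    h=hsv(f); m=((h[...,0]>60)&(h[...,0]<95)&(h[...,1]>70)).astype(np.uint8)
    n,l,s,c=cv2.connectedComponentsWithStats(m,connectivity=8)
    return sum((l==k) for k in range(1,n) if s[k,4]>60).astype(float)
def fit(f,p0=(.53,.267,-.32)):
    g=green(f)
    cost=lambda q:np.abs(cv2.GaussianBlur(render(f,(q[0]/1e3,q[1]/1e3,q[2]/50)),(0,0),1)-cv2.GaussianBlur(g,(0,0),1)).sum()/g.sum()
    r=min((minimize(cost,[p0[0]*1e3,p0[1]*1e3,a*50],method="Nelder-Mead",options=dict(initial_simplex=None,xatol=.02,fatol=1e-5)) for a in(p0[2],p0[2]-.12,p0[2]+.12)),key=lambda r:r.fun)
    return r.x[:2],np.degrees(r.x[2]/50),r.fun
E
python3 - <<'E'
from nf import *
f=grab_frame("wrist"); print(fit(f))
im=f["pixels"].copy(); np.savez("w6.npz",**f)
t=grab_frame("top"); print(fit(t))
h=hsv(t); b=(h[...,0]>95)&(h[...,0]<125)&(h[...,1]>120); b[:, :225]=0; b[:,310:]=0; b[260:]=0
print("blue in top",rect(t,b,.04)[1])
E
```

```text
(array([530.02941892, 268.74814794]), np.float64(-20.88605308810279), np.float64(0.2163973634244399))
(array([438.11938086,  -8.09365604]), np.float64(-45.61567074799539), np.float64(2.2591247157170082))
blue in top ((602.4349975585938, 132.11911010742188), (61.94010543823242, 35.60210418701172), 16.985645294189453)
```

```bash
python3 -m inch '0.62 1 2.5 -5 0 0 0; 0.62 2.2 5 -10 0 0 0; 0.62 2.2 5 -13 0 0 0;0.62 2.2 5 -13 0 0 0; 0.62 2.2 5 -13 0 0 0'
python3 - <<'E'
from nf import *
f=grab_frame("wrist"); np.savez("w7.npz",**f); r=fit(f); print(r, telemetry.get_state()["eef_pos"])
m=(render(f,(r[0][0]/1e3,r[0][1]/1e3,np.radians(r[1])))>.5).astype(np.uint8)
h=hsv(f); b=(h[...,0]>95)&(h[...,0]<125)&(h[...,1]>130)
cs,_=cv2.findContours(m,cv2.RETR_LIST,cv2.CHAIN_APPROX_NONE)
im=f["pixels"].copy(); cv2.drawContours(im,cs,-1,(255,0,0),1)
f["pixels"]=im; save(f,"w7.png")
E
```

```text
t: 17.18
eef_pos: [0.5232, 0.2436, 0.1366]
ee_rot: [-3.14, 0.0, -1.412]
force: [0.5, -0.8, 0.3]
width: 0.0541
(array([529.73663557, 268.62268485]), np.float64(-19.686066602191644), np.float64(0.1775232540642746)) [0.52342305 0.2438067  0.13715239]
```

View pics/w7.png

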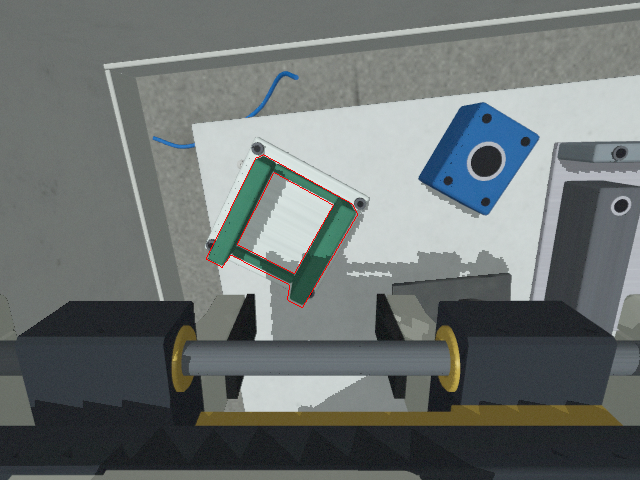

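Nest fit outline sits on the cheeks (206–358, 155–307). Refine with a looser mask and fit the block in the same frames as a reference for camera bias.

Run:
```python
import nf
from nf import *
def run(fs,masks,boxes,p0):
    nf.B=boxes
    cost=lambda q:sum(np.abs(cv2.GaussianBlur(render(f,(q[0]/1e3,q[1]/1e3,q[2]/50)),(0,0),1)-g).sum()/g.sum() for f,g in zip(fs,masks))
    r=minimize(cost,[p0[0],p0[1],np.radians(p0[2])*50],method="Nelder-Mead",options=dict(xatol=.02,fatol=1e-5)); return r.x[:2].round(2),np.degrees(r.x[2]/50).round(2),r.fun.round(3)
NB=list(nf.B); BB=[box(-.03,.03,-.023,.023,0,.04)]
F=[dict(np.load(n)) for n in("w6.npz","w7.npz")]
def mk(f,lo,hi,sat,near,cl=5):
    h=hsv(f); m=((h[...,0]>=lo)&(h[...,0]<=hi)&(h[...,1]>sat)).astype(np.uint8)
    nf.B=near[0]; roi=cv2.dilate((render(f,near[1])>0).astype(np.uint8),np.ones((9,9)))
    m=m*roi
    if cl: m=cv2.morphologyEx(m,cv2.MORPH_CLOSE,np.ones((cl,cl)))
    return m
def fill(m):
    cs,_=cv2.findContours(m,cv2.RETR_EXTERNAL,cv2.CHAIN_APPROX_NONE); o=m*0; cv2.drawContours(o,cs,-1,1,-1); return o
bl=lambda m:cv2.GaussianBlur(m.astype(float),(0,0),1)
pn=(.5297,.2687,np.radians(-19.7)); pb=(.5998,.1445,np.radians(-18.7))
for sat in(40,60):
    G=[bl(mk(f,60,95,sat,(NB,pn),3)) for f in F]; K=[bl(fill(mk(f,95,125,sat+50,(BB,pb),5))) for f in F]
    for i in((0,),(1,),(0,1)):
        print(sat,i,"nest",*run([F[j] for j in i],[G[j] for j in i],NB,(529.7,268.7,-19.7)),"block",*run([F[j] for j in i],[K[j] for j in i],BB,(599.8,144.5,-18.7)))
```

```text
40 (0,) nest [530.03 268.53] -20.22 0.158 block [599.25 144.73] -18.83 0.075
40 (1,) nest [529.67 268.56] -19.22 0.135 block [599.59 144.73] -18.01 0.075
40 (0, 1) nest [529.83 268.54] -19.65 0.293 block [599.39 144.55] -18.48 0.152
60 (0,) nest [530.   268.61] -20.66 0.202 block [599.22 144.9 ] -19.15 0.094
60 (1,) nest [529.77 268.65] -19.72 0.161 block [599.73 144.41] -17.04 0.083
60 (0, 1) nest [529.85 268.4 ] -19.71 0.365 block [599.24 144.54] -18.73 0.179
```

```bash
python3 -m inch '0.86 1 -1.5 1 0 0 10; 0.86 3 -4 1 0 0 20; 0.86 5 -6.5 1 0 0 30; 0.86 7 -9 0 0 0 40; 0.86 7.7 -10 -2 0 0 50; 0.86 7.7 -10 -4 0 0 60; 0.86 7.7 -10 -6 0 0 62.2; 0.86 7.7 -10 -6 0 0 62.2; 0.86 7.7 -10 -6 0 0 62.2'
python3 - <<'E'
from h import *
f=grab_frame("wrist"); save(f,"w8.png"); s=telemetry.get_state(); print(s["eef_pos"],np.degrees(s["ee_rot"]),s["q"][5],proj(f,s["eef_pos"]))
E
```

```text
t: 18.35
eef_pos: [0.6014, 0.1442, 0.079]
ee_rot: [-3.137, -0.001, -0.327]
force: [0.1, -0.2, 1.2]
width: 0.0754
[0.60138108 0.14427045 0.07899483] [-1.79716288e+02 -4.91995587e-02 -1.87049629e+01] 2.2680730646787524 [317.17370413 310.89491584]
```

View pics/w8.png

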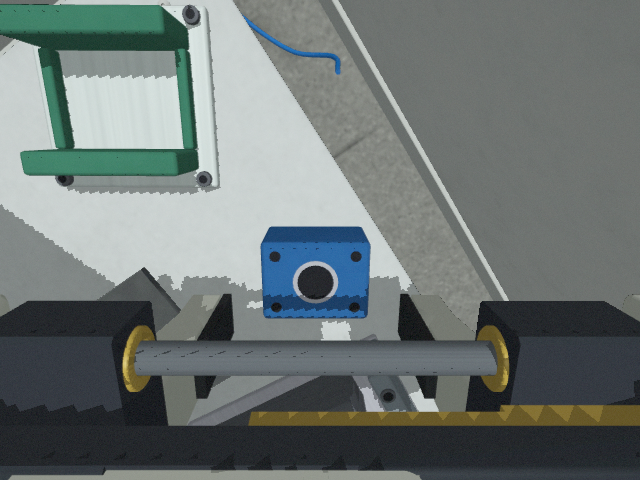

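Block centred between the open fingers (261–370 against faces at 232/399) and square to them; grip its ends.

```bash
python3 -m inch '0.86 -0.05 0 -2 0 0 0; 0.86 -0.05 0 -4 0 0 0; 0.86 -0.05 0 -5.5 0 0 0; 0.86 -0.05 0 -6.3 0 0 0; 0.86 -0.05 0 -6.3 0 0 0; 0.86 -0.05 0 -6.3 0 0 0'
python3 -m inch '0.55 0 0 0 0 0 0; 0.55 0 0 0 0 0 0; 0.55 0 0 0 0 0 0; 0.55 0 0 0 0 0 0; 0.55 0 0 0 0 0 0; 0.55 0 0 0 0 0 0' 35
python3 -m inch '0.55 0 0 1 0 0 0; 0.55 0 0 3 0 0 0; 0.55 0 0 6 0 0 0; 0.55 0 0 8 0 0 0; 0.55 0 0 8 0 0 0; 0.55 0 0 8 0 0 0; 0.55 0 0 8 0 0 0'
python3 - <<'E'
import nf
from nf import *
f=grab_frame("wrist"); r=fit(f,(.53,.268,-.344)); s=telemetry.get_state(); print(r,s["eef_pos"],s["width"]); np.savez("w9.npz",**f); save(f,"w9.png")
E
```

```text
t: 19.15
eef_pos: [0.6014, 0.1445, 0.0167]
ee_rot: [-3.136, -0.002, -0.326]
force: [-0.2, -0.3, 0.6]
width: 0.0752
t: 19.9
eef_pos: [0.6016, 0.1446, 0.0171]
ee_rot: [-3.136, -0.002, -0.326]
force: [-2.1, -0.0, 5.4]
width: 0.0597
t: 20.78
eef_pos: [0.6009, 0.1443, 0.0959]
ee_rot: [-3.137, -0.001, -0.326]
force: [0.5, -0.0, -2.2]
width: 0.0596
(array([530.62563427, 267.8691506 ]), np.float64(-19.25900819608663), np.float64(0.1547543746323711)) [0.60101436 0.1442956  0.09596095] 0.05981220631145548
```

```bash
python3 -m inch '0.55 -1.5 3 0 0 0 -0.8; 0.55 -3.5 6 0 0 0 -0.8; 0.55 -5.5 9.5 0 0 0 -0.8; 0.55 -6.6 11.7 0 0 0 -0.8; 0.55 -7.0 12.5 0 0 0 -0.8; 0.55 -7.0 12.5 -2 0 0 -0.8; 0.55 -7.0 12.5 -3 0 0 -0.8; 0.55 -7.0 12.5 -3 0 0 -0.8'
python3 - <<'E'
from h import *
f=grab_frame("wrist"); save(f,"w10.png"); s=telemetry.get_state(); print(s["eef_pos"],np.degrees(s["ee_rot"]))
E
```

```text
t: 21.82
eef_pos: [0.5307, 0.2683, 0.0649]
ee_rot: [-3.139, 0.0, -0.341]
force: [-0.1, -1.0, -1.1]
width: 0.0598
[0.53115398 0.26872458 0.06566828] [-1.79796301e+02 -2.59266766e-02 -1.95264681e+01]
```

View pics/w10.png

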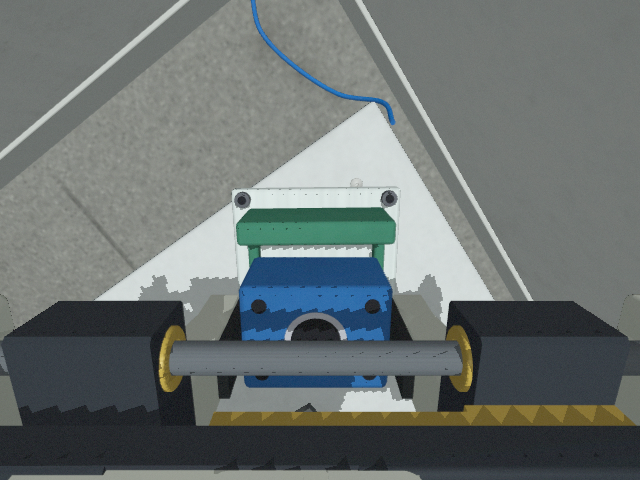

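Block sits square and centred over the nest (block columns 240–390, cheek 237–396). Lower slowly.

```bash
python3 -m inch '0.55 0 0 -0.4 0 0 0; 0.55 0 0 -0.8 0 0 0; 0.55 0 0 -1.2 0 0 0; 0.55 0 0 -1.5 0 0 0'
python3 -m inch '0.55 0 0 -0.3 0 0 0; 0.55 0 0 -0.6 0 0 0; 0.55 0 0 -0.9 0 0 0; 0.55 0 0 -1.2 0 0 0'
```

```text
t: 22.38
eef_pos: [0.5311, 0.2687, 0.0504]
ee_rot: [-3.138, -0.0, -0.341]
force: [-0.5, 0.3, -2.0]
width: 0.0599
t: 22.88
eef_pos: [0.5311, 0.2687, 0.0382]
ee_rot: [-3.138, -0.0, -0.341]
force: [-0.3, -0.5, -1.9]
width: 0.0595
```

Inside the cheeks (bottom ~13 mm above the floor) without contact.

```bash
python3 -m inch '0.55 0 0 -0.3 0 0 0; 0.55 0 0 -0.6 0 0 0; 0.55 0 0 -0.9 0 0 0; 0.55 0 0 -1.1 0 0 0; 0.55 0 0 -1.2 0 0 0'
python3 -m inch '0.55 0 0 -0.05 0 0 0; 0.55 0 0 -0.1 0 0 0; 0.55 0 0 -0.15 0 0 0;0.55 0 0 -0.15 0 0 0'
```

```text
t: 23.5
eef_pos: [0.5311, 0.2687, 0.0261]
ee_rot: [-3.138, -0.0, -0.341]
force: [0.4, 0.1, -0.6]
width: 0.0599
t: 24.0
eef_pos: [0.5312, 0.2687, 0.0251]
ee_rot: [-3.138, -0.001, -0.341]
force: [-2.0, -0.6, 4.7]
width: 0.0599
```

Floor contact felt (+4.7 N at z 0.025, as expected). Release, retreat, check.

```bash
python3 -m inch '0.72 0 0 0 0 0 0; 0.8 0 0 0 0 0 0; 0.8 0 0 0 0 0 0; 0.8 0 0 0 0 0 0; 0.8 0 0 2 0 0 0; 0.8 0 0 5 0 0 0; 0.8 0 0 10 0 0 0; 0.8 0 -4 14 0 0 0; 0.8 0 -7 16 0 0 0; 0.8 0 -7 16 0 0 0; 0.8 0 -7 16 0 0 0'
python3 - <<'E'
import nf
from nf import *
f=grab_frame("wrist"); s=telemetry.get_state(); print(s["eef_pos"],s["force"],s["width"])
h=hsv(f); b=(h[...,0]>95)&(h[...,0]<125)&(h[...,1]>120)
P,r=rect(f,cv2.morphologyEx(b.astype(np.uint8),cv2.MORPH_CLOSE,np.ones((3,3))),.048); print("blue@48mm",r)
a=f["pixels"][60:360,140:500].copy()
t=grab_frame("top")
tb=t["pixels"][150:290,130:410]
big=np.full((600,760,3),0,np.uint8)
A=cv2.resize(a,(384,320)); T=cv2.resize(tb,(560,280)); big[:320,:384]=A; big[320:,:560]=T
cv2.imwrite("pics/fin.png",big[...,::-1])
for n in("bar_left","bar_right","red_block","oil_bottle","plug_gauge","ring_gauge"):
    for p in pinpoint("top",n)[:1]: print(n,round(p["p"],2),ray(t,p["location"],.006 if "b" in n[:3]+n[-5:] and n[0] in "br" and n!="ring_gauge" else 0).round(3))
E
```

```text
t: 25.38
eef_pos: [0.531, 0.1987, 0.1848]
ee_rot: [-3.138, -0.0, -0.341]
force: [0.1, 0.5, -0.1]
width: 0.0703
[0.5308554  0.19890323 0.18434433] [-0.12564719  0.33055111  0.97943216] 0.06996384623461085
blue@48mm ((529.5088500976562, 267.8834533691406), (45.10739517211914, 58.821044921875), 70.52088165283203)
bar_left 0.97 [0.545 0.047 0.006]
bar_right 0.7 [ 0.565 -0.087  0.006]
red_block 0.82 [ 0.613 -0.116  0.006]
oil_bottle 0.85 [ 0.672 -0.184  0.   ]
plug_gauge 0.58 [ 0.57  -0.212  0.   ]
ring_gauge 0.78 [0.322 0.229 0.   ]
```

View pics/fin.png

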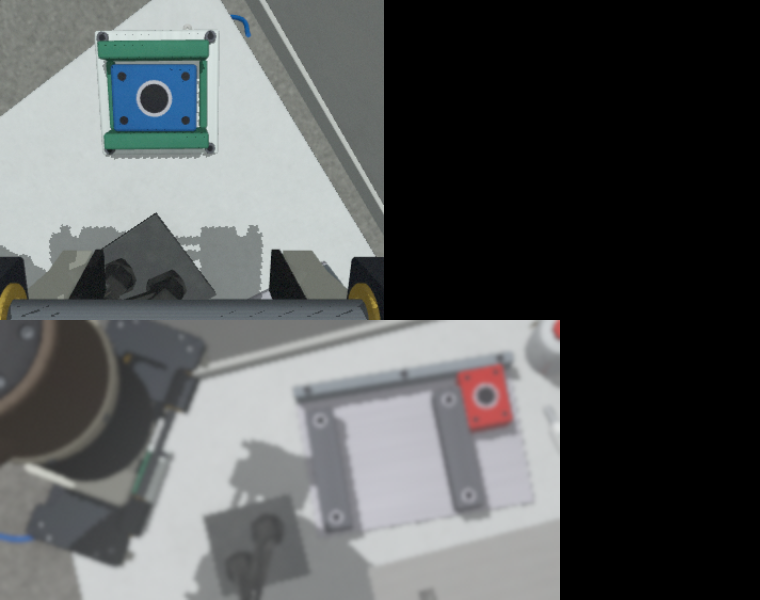

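The blue block sits level in the nest between the cheeks (centre 154,98). The bars and the red block are still on the plate.

```bash
python3 -c "
from station import arm; print(arm.job_done())"
```

```text
the job is handed in; nothing more can be done
None
```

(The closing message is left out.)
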